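# Seat the weighing bowl, tare, add the vial

## Task

Weigh the tall sample vial: first set the empty steel bowl on the balance so that its foot drops fully home into the recess of the pan, and let go of it; then press the long tare key right down, keep it down for a good second and release it; only then stand the tall vial upright in the bowl. The balance is delicate, so feel for the recess and the key with a light hand, never bear down on the balance and never drop anything into it; keep off the round on/off key and leave everything else on the bench where it stands.

Things in the scene. Friction and masses are not known exactly. Their poses are not given: they have to be found in the camera images.
- balance: White top-loading laboratory balance, 240 deep (x) by 190 wide (y), fixed. Origin: centre of its underside, on the bench; x points from the key side (nearest the robot) to the pan side, z up. Housing top 40 mm high at the keys (display bezel to 56 mm), 58 mm under the pan. Delicate: spoilt by more than 20 N on pan, keys or housing.
- pan_middle (a point): Nominal middle of the pan, fixed to the housing: 45 mm towards +x from the balance's origin, 76 mm up, level with the pan's top. The round steel pan (130 mm across, 10 mm thick) has in its middle a round flat-bottomed recess, 48 mm across, 5 mm deep. The pan lies loose and never quite true: its middle is 4 to 6 mm off this point, in any direction, anew in each start; no listed pose shows it.
- pan_front (a point): Nominal front (-x) top edge of the pan, 65 mm from the pan's middle; fixed to the housing. The pan lifts off and rests on rubber posts: pushed sideways it holds still up to about 4 N and may then slip within its play. Under load it sinks softly, 1 mm per 3 N, at most 4 mm, then meets a hard stop.
- tare_key (a joint): How far the tare key is pressed, m: 0 released, 0.003 fully down. It springs back; it moves from 1.4 N and is fully down at about 4 N, then hard.
- tare_top (a point): Centre of the top of the tare key: the long grey bar in the middle of the key row, 17 mm (balance x) by 46 mm (balance y), top 48 mm above the bench and 7 mm above the key field, pressed straight down. 96 mm towards -x from the balance's origin.
- power_key (a joint): How far the on/off key is pressed, m (0 released, 0.003 down): a small round key, 18 mm across and 5 mm high, in the same row, 62 mm to the left (+y of the balance) of the tare key. An equal round key 62 mm to the right (print) has no part in this.
- bowl: Small round stainless weighing bowl, about 140 g, empty and upright on the bench. Origin: centre of the underside of its foot, z up its axis. On the pan's top outside the recess its origin is 76 mm above the balance's underside; fully home in the recess, 71 mm. Solid flat foot, 44 mm across, 9 mm high, edge slightly rounded.
- bowl_rim (a point): Centre of the bowl's mouth, 42 mm above its underside. The wall flares from the foot at 7 mm height to 66 mm across at 21 mm, then goes straight up to the rim: grip it from above across this straight band. Wall 2.5 mm thick; flat inner floor about 39 mm across, 9 mm above the underside.
- vial_tall: The tall sample vial: white plastic cylinder, 24 mm across, 68 mm high with its screw cap (cap 26 mm across, the top 15 mm). About 45 g, upright. Origin: centre of its underside, z up. The other two vials look alike but are only 42 mm high.
- vial_short1: A short vial of the same kind, 42 mm high, 24 mm across (cap 26 mm); origin centre of underside; leave it.
- vial_short2: Another short vial, 42 mm high; leave it.
- bottle_large: Large glass reagent bottle with blue cap, 86 mm across, 180 mm high; origin centre of underside; leave it.
- bottle_small: Small glass reagent bottle with blue cap, 56 mm across, 100 mm high; leave it.
- wash_bottle: White wash bottle with bent spout, 64 mm across, 200 mm high; leave it.
- petri_dish: Low open glass dish, 60 mm across, 14 mm high, on the bowl's side of the bench; leave it.
- pipette: Hand pipette lying at the back of the bench, about 250 mm long, 22 mm thick; leave it.
Mind the look-alikes: they are no part of the job. Leave any green look-alike of the vial_tall alone.

How it is judged:
On the way, in this order (a step that is already met when the one before it is completed fails the run):
1. the empty bowl is home in the pan's recess, level, and released (z of bowl in the frame of balance between 0.066 and 0.0722 m and horizontal distance between bowl and pan_middle below 0.0115 m and angle between bowl's own z axis and vertical below 0.04 rad and contact force between bowl and balance above 0.3 N and distance between vial_tall and bowl above 0.06 m and contact force between each of the fingers, the arm and bowl below 0.05 N), for 0.2 s.
2. the tare key is held down for 0.8 s with the empty bowl home and untouched (all of step 1 and value of joint tare_key above 0.002 m), for 0.8 s.
3. the tare key is released, the bowl still home and empty (all of step 1 and value of joint tare_key below 0.001 m), for 0.1 s.
At the end, for the whole second after the job is handed in: Bowl home in the recess (underside below 72.2 mm over the balance's underside, within 11.5 mm of pan_middle, tilt under 0.04 rad); tall vial standing on its floor within 12 mm of its axis, tilt under 0.1 rad; tare key up (under 1 mm); both at rest (20 mm/s) (z of bowl in the frame of balance between 0.066 and 0.0722 m and horizontal distance between bowl and pan_middle below 0.0115 m and angle between bowl's own z axis and vertical below 0.04 rad and contact force between bowl and balance above 0.3 N and horizontal distance between vial_tall and bowl below 0.012 m and angle between vial_tall's own z axis and vertical below 0.1 rad and z of vial_tall in the frame of bowl between 0.006 and 0.013 m and contact force between vial_tall and bowl above 0.1 N and value of joint tare_key below 0.001 m and linear speed of each of bowl, vial_tall below 0.02 m/s); the robot touches nothing.
It fails at once if the bowl or the robot bears on the balance or its keys with more than 20 N (contact force between any of bowl, the arm, the fingers and balance above 20 N).
It fails at once if the bowl or the vial is dropped over the balance (falls free faster than 0.4 m/s), or the vial is pressed into the bowl with over 15 N or knocks the balance with over 5 N (contact force between vial_tall and balance above 5 N or contact force between vial_tall and bowl above 15 N or (linear speed of bowl above 0.4 m/s and contact force between the fingers and bowl below 0.05 N and horizontal distance between bowl and pan_middle below 0.06 m) or (linear speed of vial_tall above 0.4 m/s and contact force between the fingers and vial_tall below 0.05 N and horizontal distance between vial_tall and pan_middle below 0.06 m)).
It fails at once if the on/off key is pressed (value of joint power_key above 0.0015 m).
It fails at once if the bowl or the vial is tipped over (angle between any of bowl, vial_tall's own z axis and vertical above 0.6 rad).
It fails at once if a bystander is moved by more than 25 mm or tipped (distance of any of vial_short1, vial_short2, bottle_large, bottle_small, wash_bottle, petri_dish, pipette from where it was at the start of the episode above 0.025 m or angle between any of vial_short1, vial_short2, bottle_large, bottle_small, wash_bottle, petri_dish, pipette's own z axis and vertical above 0.4 rad).
It also fails if it takes over 72 s, if anything falls off the work surface, if the arm or the gripper's body presses on something with over 40 N, if the wrist force passes 120 N, or if a joint passes its speed limit or range.

## Robot

A 6-joint arm with a two-finger parallel gripper is mounted at the origin on the work surface. World frame = base frame: x ahead of the robot, y to its left, z up, the work surface at z = 0. Lengths are in m, angles in rad, forces in N, time in s.
With the tool pointing down it reaches from about 0.3 to 0.775 m from the base axis. Payload 14.6 kg.
Tool frame: the origin (TCP) lies at the very end of the fingers, on their centre line; the grasp point (between the pads) lies grasp_offset behind it (grasp_offset is the distance from the TCP to the grasp point, in m); z points along the fingers, y is the line along which they close (so a half turn about z gives the same grasp; the last joint's range is limited). The gripper opens to 85 mm and grips with 20 to 120 N. Pads are 22 mm wide; open, the fingers measure 114 mm over their backs; the gripper's body (76 mm by 85 mm) begins 54 mm behind the grasp point. The pads swing forward as they close: fully open they stand 13 mm farther back than shut.
Start: joints at [-1.296, 0.3, 1.521, -0, 1.321, -0.067], TCP at [0.184, -0.518, 0.231] pointing down, gripper open.
Joint ranges: [-3.03, 3.03], [-0.79, 2.21], [0.23, 2.52], [-1.04, 4.18], [0, 3.07], [-2.55, 2.55]. Speed limits (rad/s): [2.22, 2.22, 2.57, 3.14, 3.14, 3.14].

## Interface

Orientations are given as a unit quaternion [x, y, z, w].
In Python, from bench import * gives the robot as it stands.
- The arm moves only by the tool drive_tool, never from a script. Its arguments are lists of equal length, an entry for each row: "rotation": the turn, a rotation vector about the tool's x, y, z in degrees, a list of three; "translation": the shift along the tool's x, y, z in mm, a list of three; "jaw": the finger opening in mm, from 0 to 85.4. A call has 1 to 20 rows; each row shifts and turns the commanded pose from where the row before left it, along the tool's axes as they then stand; what a row does not reach is not made up. A row lasts 1/10 s, in which the tool goes at most 50 mm and 8.59 degrees, less where a joint would pass 70% of its speed; a pose out of reach is approached as far as the arm can. A call is refused whole if a number of a shift passes 50 or a number of a turn 8.59, either way. A call with a gripper value outside its range is refused whole. The fingers move at their own pace and stop on an object; "newtons" is the grip in N (left out, the last holds). Time passes only in rows, so rows that do not move let the fingers close. It gives the time, the measured TCP pose, the force, the opening and the grip force at its end, in the units of the state.
- get_state(): the state, without advancing time (a new reading comes with each control period).
- capture(name): name is "side" or "top"; returns a dict with "color" (400x640x3 uint8, red, green, blue), "camera_matrix" (3x3 intrinsics, pixels), "xyz" and "rotation" of the camera in the world. Camera axes: x right, y down, z forward; pixel columns grow to the right and rows downward; lengths in m; the calibration is good to about 2 mm. A picture is of the moment at which its call begins. There is no depth.
- hand_in(): hands the job in; it is judged then, once.
The state is a dict: "clock": time; "joint_positions": joint angles; "joint_velocities": joint speeds; "tau": joint torques, N m; "ee_pos": TCP position; "ee_rot": TCP orientation; "wrist_force": force on the tool from outside, world axes, zero at the start; "torque": the same for the moment, N m; "width": opening from 0.0 (shut) to 1.0 (fully open); "gripper_force": force on a finger pad.
Only numpy, scipy, OpenCV 4.12 (cv2) and the standard library are available. Lean on these libraries where they do the work, as an engineer would, in place of code of your own. Each camera call takes 0.05 s, during which the arm holds its last target. There are 200 camera calls.

## Working session

There is one attempt and no reset: what is moved stays moved. The work goes in short steps, Python scripts to look and compute and a tool call to move; the robot and the scene stay as the last step left them, time stands still between calls to the robot, and variables do not carry over. Pictures are saved under pics/ and viewed, at most 12 in all, crops included, and the job is handed in when it is done.

Besides the shell and the picture viewer there is one more tool, called after "Request:" as name(argument=value, ...), one argument or row to a line, values as JSON. drive_tool: Moves the arm, as the interface text tells. Its arguments: {"type":"object","properties":{"rotation":{"type":"array","items":{"type":"array","items":{"type":"number"}}},"translation":{"type":"array","items":{"type":"array","items":{"type":"number"}}},"jaw":{"type":"array","items":{"type":"number"}},"newtons":{"type":"number"}},"required":["rotation","translation","jaw"]}

```bash
mkdir -p pics; cat > h.py <<'E'
from bench import *
import numpy as np, cv2
from scipy.spatial.transform import Rotation as R
def snap(n,f=None):
    c=capture(n)
    if f: cv2.imwrite('pics/'+f,c['color'][:,:,::-1])
    return c
def camR(c):
    r=np.array(c['rotation'],float)
    return r if r.shape==(3,3) else R.from_quat(r).as_matrix()
def ray(c,u,v):
    d=camR(c)@np.linalg.inv(np.array(c['camera_matrix']))@np.array([u,v,1.]); return np.array(c['xyz']),d
def onz(c,u,v,z):
    o,d=ray(c,u,v); return o+d*(z-o[2])/d[2]
def proj(c,p):
    q=np.array(c['camera_matrix'])@(camR(c).T@(np.array(p)-np.array(c['xyz']))); return q[:2]/q[2]
E
python3 - <<'E'
from h import *
s=get_state();print(s)
for n in('top','side'):
    c=snap(n,n+'1.png');print(n,c['xyz'],c['rotation'],c['camera_matrix'])
E
```

```text
{'clock': 0.0, 'joint_positions': array([-1.29559908e+00,  3.00479024e-01,  1.52159389e+00, -2.09172429e-05,
        1.32069232e+00, -6.65746312e-02]), 'joint_velocities': array([ 5.16616513e-04, -1.74411845e-03, -9.28052076e-04,  9.36459005e-06,
       -8.39207728e-04,  6.80013479e-05]), 'tau': array([-8.13251099e-04, -5.43496442e+01, -3.61792552e+01, -1.04739472e-04,
        3.95620373e-03,  3.88597741e-06]), 'ee_pos': array([ 0.18427759, -0.51795891,  0.23071155]), 'ee_rot': array([ 9.85433884e-01,  1.70057977e-01, -7.11227166e-05, -5.82050746e-04]), 'wrist_force': array([-0.53520378, -0.69025594, -0.6296979 ]), 'torque': array([ 0.00278196, -0.01487417,  0.00802643]), 'gripper_force': 0.0, 'width': 1.0007027068709275}
top [0.37623816 0.0173944  1.51640321] [-0.7019059   0.70884485 -0.04802483  0.05060334] [[483.13874825   0.         319.21625489]
 [  0.         483.13874825 208.32688259]
 [  0.           0.           1.        ]]
side [ 0.46556825 -0.86444265  0.75669445] [ 0.89697748 -0.07114913  0.0263935  -0.43551417] [[449.05298838   0.         322.46036409]
 [  0.         449.05298838 197.08943039]
 [  0.           0.           1.        ]]
```

View pics/top1.png

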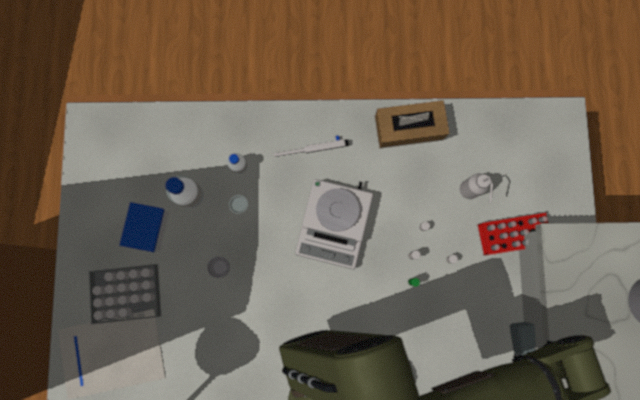

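View pics/side1.png

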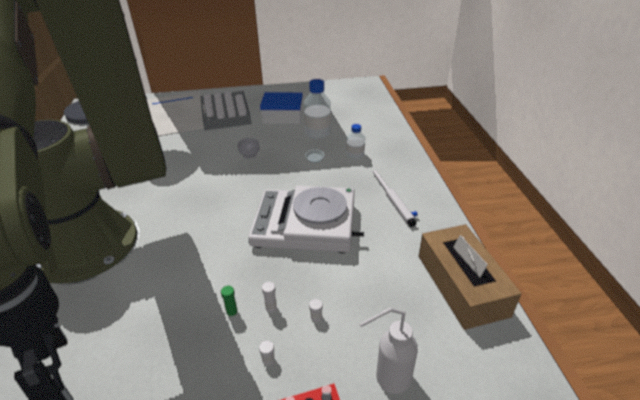

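The top view shows the bowl at (218,267), pan at (338,209) and vials at (426,226), (417,254) and (454,258). In the side view the tall vial is at (269,297), which matches top (417,254). The green look-alike is at (415,282).

```bash
python3 - <<'E'
from h import *
def avg(n,k=4):
    cs=[capture(n) for _ in range(k)]; c=cs[0]; c['color']=np.mean([x['color'] for x in cs],0).astype(np.uint8); return c
t=avg('top'); s=avg('side')
import pickle; pickle.dump((t,s),open('a.pkl','wb'))
T=t['color'][:,:,::-1]; S=s['color'][:,:,::-1]
a=cv2.resize(T[172:272,290:380],None,fx=4.4,fy=4.4,interpolation=cv2.INTER_CUBIC)
b=cv2.resize(S[180:255,240:370],None,fx=3,fy=3,interpolation=cv2.INTER_CUBIC)
cc=cv2.resize(T[245:290,195:242],None,fx=4,fy=4,interpolation=cv2.INTER_CUBIC)
im=np.zeros((580,800,3),np.uint8); im[:440,:396]=a; im[:225,400:790]=b; im[230:410,400:588]=cc
v=cv2.resize(S[275:345,250:300],None,fx=3,fy=3,interpolation=cv2.INTER_CUBIC); im[230:440,600:750]=v
cv2.imwrite('pics/crop1.png',im)
E
```

```text
(no output)
```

View pics/crop1.png

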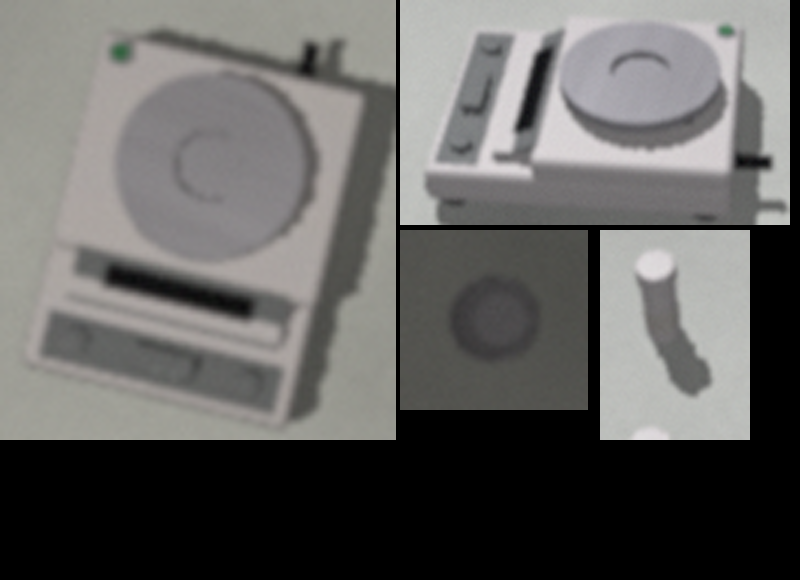

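```bash
cat >> h.py <<'E'
def circ(c,u,v,r0,r1,sgn,z,f=8):
    """radial edge search -> ellipse centre -> world at z. sgn +1 inside darker"""
    g=cv2.GaussianBlur(cv2.cvtColor(c['color'],cv2.COLOR_RGB2GRAY).astype(np.float32),(0,0),.7)
    P=[]
    rr=np.arange(r0,r1,.1)
    for a in np.linspace(0,2*np.pi,72,endpoint=False):
        x=(u+rr*np.cos(a)).astype(np.float32)[None];y=(v+rr*np.sin(a)).astype(np.float32)[None]
        l=cv2.remap(g,x,y,cv2.INTER_CUBIC)[0]; d=np.gradient(l)*sgn; i=d.argmax()
        if 2<i<len(rr)-3: P.append((x[0,i],y[0,i]))
    P=np.array(P,np.float32)
    for _ in range(4):
        W=np.array([onz(c,*p,z)[:2] for p in P]); 
        A=np.c_[2*W,np.ones(len(W))]; s=np.linalg.lstsq(A,(W**2).sum(1),rcond=None)[0]
        r=np.sqrt(s[2]+s[0]**2+s[1]**2); e=np.abs(np.linalg.norm(W-s[:2],axis=1)-r)
        P=P[e<max(2*np.median(e),.0007)]
    return s[:2],r,len(P),np.median(e)
E
python3 - <<'E'
from h import *
import pickle; t,s=pickle.load(open('a.pkl','rb'))
print('pan top',circ(t,337.6,209.3,17,27,1,.076))
print('pan rough side', onz(s,320,206,.076))
print('recess top',circ(t,337.4,209.3,5,11,-1,.076),circ(t,337.4,209.3,5,11,1,.076))
print('bowl',circ(t,218.3,266.9,7,15,1,.042))
px=lambda x,y:(290+(x+.5)/4.4-.5,172+(y+.5)/4.4-.5)
fl=onz(t,*px(30,360),.04);fr=onz(t,*px(285,425),.04);bl=onz(t,*px(108,36),.058);br=onz(t,*px(362,92),.058)
for p in(fl,fr,bl,br):print(p)
print('yaws',np.degrees([np.arctan2(*( (fr-fl)[:2]*[1,-1])) , np.arctan2(*((br-bl)[:2]*[1,-1])),np.arctan2((bl-fl)[1],(bl-fl)[0]),np.arctan2((br-fr)[1],(br-fr)[0])]))
print('bal centre',(fl+fr+bl+br)/4)
print('tare',onz(t,*px(168,358),.048))
print('tare side',onz(s,240+(478-400)/3,180+90/3,.048))
vx=lambda x,y:(250+(x-600+.5)/3-.5,275+(y-230+.5)/3-.5)
print('vial side cap',onz(s,*vx(656,265),.068))
g=cv2.cvtColor(t['color'],cv2.COLOR_RGB2GRAY)
for n,(u,v) in dict(v1=(426,226),tall=(417,254),v3=(454,258)).items():
    w=g[v-9:v+10,u-9:u+10].astype(float); m=w>np.median(w)+25; y,x=np.nonzero(m); q=(u-9+x.mean(),v-9+y.mean())
    print(n,q,len(x),onz(t,*q,.068),onz(t,*q,.042))
gr=onz(t,415,282,.06);print('green',gr)
print('petri',onz(t,238,203,.01))
E
```

```text
pan top (array([ 0.57598149, -0.03670205]), np.float64(0.06815580718164531), 34, np.float64(0.000492047255906819))
pan rough side [ 0.57476648 -0.04274448  0.076     ]
recess top (array([ 0.57577549, -0.03331729]), np.float64(0.020040573341744843), 31, np.float64(0.0002987894218514364)) (array([ 0.57614796, -0.03193158]), np.float64(0.02646453655744264), 36, np.float64(0.0004535022765456767))
bowl (array([0.40759689, 0.32911082]), np.float64(0.03367076419918021), 59, np.float64(0.0009063132286937364))
[0.44565627 0.09253194 0.04      ]
[ 0.39929696 -0.08309057  0.04      ]
[0.66989924 0.03644399 0.058     ]
[ 0.62839351 -0.13993232  0.058     ]
yaws [-14.78714232 -13.24218786 -14.04278699 -13.93441975]
bal centre [ 0.53581149 -0.02351174  0.049     ]
tare [ 0.44572746 -0.0029144   0.048     ]
tare side [ 0.44566814 -0.00190555  0.048     ]
vial side cap [ 0.43830272 -0.26403468  0.068     ]
v1 (np.float64(nan), np.float64(nan)) 0 [nan nan nan] [nan nan nan]
tall (np.float64(nan), np.float64(nan)) 0 [nan nan nan] [nan nan nan]
v3 (np.float64(nan), np.float64(nan)) 0 [nan nan nan] [nan nan nan]
green [ 0.35648471 -0.26135557  0.06      ]
petri [0.60750069 0.27801693 0.01      ]<stdin>:18: RuntimeWarning: Mean of empty slice.
  ret = ret.dtype.type(ret / rcount)
```

```bash
cat >> h.py <<'E'
from scipy.optimize import least_squares
def circR(c,u,v,r0,r1,sgn,z,rad,a0,a1,asp=1.):
    g=cv2.GaussianBlur(cv2.cvtColor(c['color'],cv2.COLOR_RGB2GRAY).astype(np.float32),(0,0),.7)
    W=[];k=np.arange(r0,r1,.1)
    for a in np.radians(np.arange(a0,a1,5)):
        x=(u+k*np.cos(a)).astype(np.float32)[None];y=(v+asp*k*np.sin(a)).astype(np.float32)[None]
        d=np.gradient(cv2.remap(g,x,y,cv2.INTER_CUBIC)[0])*sgn;i=d.argmax()
        if 2<i<len(k)-3: W.append(onz(c,x[0,i],y[0,i],z)[:2])
    W=np.array(W)
    f=lambda q:np.linalg.norm(W-q[:2],axis=1)-(rad or q[2])
    s=least_squares(f,[*W.mean(0)]+([] if rad else [.03]),loss='soft_l1',f_scale=.0005)
    return s.x,len(W),np.std(s.fun)
E
python3 - <<'E'
from h import *
import bench,pickle; t,s=pickle.load(open('a.pkl','rb'))
print('go',getattr(bench,'grasp_offset',None),[n for n in dir(bench) if n[0]!='_'])
print('pan top',circR(t,337.6,209.3,17,27,1,.076,.065,90,270),circR(t,337.6,209.3,17,27,1,.076,None,80,290))
print('pan side',circR(s,320,205,22,32,1,.076,.065,150,390,.62),circR(s,320,205,22,32,1,.076,None,150,390,.62))
print('recess top',circR(t,337.4,209.3,5,11,-1,.076,.024,110,250),circR(t,337.4,209.3,5,11,1,.076,.024,110,250))
print('bowl top',circR(t,218.3,266.9,7,15,1,.042,.033,0,360))
print('bowl side',circR(s,248,146,7,15,1,.042,.033,170,370,.6), onz(s,248,145,.042))
T=t['color'];S=s['color']
T2=cv2.resize(T[240:270,400:440],None,fx=8,fy=8,interpolation=cv2.INTER_CUBIC)[:,:,::-1]
B=cv2.resize(S[130:170,225:275],None,fx=6,fy=6,interpolation=cv2.INTER_CUBIC)[:,:,::-1]
im=np.zeros((250,640,3),np.uint8);im[:240,:320]=T2;im[:240,330:630]=B;cv2.imwrite('pics/crop2.png',im)
E
```

```text
go 0.0187 ['Unreachable', 'capture', 'get_state', 'grasp_offset', 'hand_in']
pan top (array([ 0.57440007, -0.03279125]), 36, np.float64(0.000933586328629562)) (array([ 0.57464382, -0.03356538,  0.06560472]), 40, np.float64(0.0009259371860316403))
pan side (array([ 0.57576796, -0.03213321]), 48, np.float64(0.0026879367436214406)) (array([ 0.57554486, -0.03332718,  0.06602551]), 48, np.float64(0.0024702631275017894))
recess top (array([ 0.57676315, -0.03776686]), 28, np.float64(0.0011084481734633623)) (array([ 0.57593936, -0.02914395]), 28, np.float64(0.0011350512065545558))
bowl top (array([0.4078163 , 0.32932687]), 72, np.float64(0.0015096462987939318))
bowl side (array([0.40700451, 0.33184583]), 39, np.float64(0.0021315374413666452)) [0.40787062 0.32270075 0.042     ]
```

View pics/crop2.png

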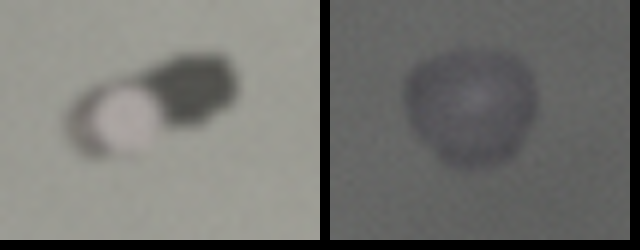

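The left crop shows the tall vial's cap centred at top-view pixel (415.8, 254.4). The right crop shows the bowl on the bench in the side view. Now moving towards the bowl.

Request:
drive_tool(
  rotation=[
    [0,0,-8],
    [0,0,-8],
    [0,0,-8],
    [0,0,-8],
    [0,0,-8],
    [0,0,-8],
    [0,0,-8],
    [0,0,0],
    [0,0,0],
    [0,0,0],
    [0,0,0],
    [0,0,0],
    [0,0,0],
    [0,0,0],
    [0,0,0],
    [0,0,0],
    [0,0,0],
    [0,0,0],
    [0,0,0],
  ],
  translation=[
    [0,0,0],
    [0,0,0],
    [0,0,0],
    [0,0,0],
    [0,0,0],
    [0,0,0],
    [0,0,0],
    [38.6,10.4,0],
    [38.6,10.4,0],
    [38.6,10.4,0],
    [38.6,10.4,0],
    [38.6,10.4,0],
    [38.6,10.4,0],
    [38.6,10.4,0],
    [38.6,10.4,0],
    [38.6,10.4,0],
    [38.6,10.4,0],
    [38.6,10.4,0],
    [38.6,10.4,0],
  ],
  jaw=[85,85,85,85,85,85,85,85,85,85,85,85,85,85,85,85,85,85,85],
  newtons=25,
)

```text
clock: 2.4
ee_pos: [0.4211, -0.099, 0.2315]
ee_rot: [0.79, 0.613, 0.0, 0.0]
wrist_force: [1.0, -0.5, -0.5]
width: 0.994
gripper_force: 0.0
```

Request:
drive_tool(
  rotation=[
    [0,0,0],
    [0,0,0],
    [0,0,0],
    [0,0,0],
    [0,0,0],
    [0,0,0],
    [0,0,0],
    [0,0,0],
    [0,0,0],
    [0,0,0],
    [0,0,0],
    [0,0,0],
    [0,0,0],
    [0,0,0],
    [0,0,0],
  ],
  translation=[
    [37.4,-10.9,0],
    [37.4,-10.9,0],
    [37.4,-10.9,0],
    [37.4,-10.9,0],
    [37.4,-10.9,0],
    [37.4,-10.9,0],
    [37.4,-10.9,0],
    [37.4,-10.9,0],
    [37.4,-10.9,0],
    [37.4,-10.9,0],
    [37.4,-10.9,0],
    [0,0,40],
    [0,0,40],
    [0,0,40],
    [0,0,10],
  ],
  jaw=[85,85,85,85,85,85,85,85,85,85,85,85,85,85,85],
)

```text
clock: 3.9
ee_pos: [0.4052, 0.3267, 0.0976]
ee_rot: [0.79, 0.613, -0.003, -0.0]
wrist_force: [0.7, 0.3, -0.0]
width: 0.995
gripper_force: 0.0
```

```bash
python3 - <<'E'
from h import *
import pickle; t,s0=pickle.load(open('a.pkl','rb'))
print(get_state()['ee_pos'],get_state()['ee_rot'])
print('vial top',onz(t,415.8,254.4,.068),'vials short',onz(t,426,225.5,.042),onz(t,454,257.5,.042))
s=snap('side'); S=s['color']
im=cv2.resize(S[60:180,180:320],None,fx=5,fy=5,interpolation=cv2.INTER_CUBIC)[:,:,::-1]; cv2.imwrite('pics/s2.png',im[:600])
E
```

```text
[0.40522263 0.32666496 0.09764005] [ 7.90168679e-01  6.12881868e-01 -3.04195621e-03 -1.47236211e-04]
vial top [ 0.43798975 -0.26523106  0.068     ] vials short [ 0.52698827 -0.30481626  0.042     ] [ 0.42860039 -0.38577328  0.042     ]
```

View pics/s2.png

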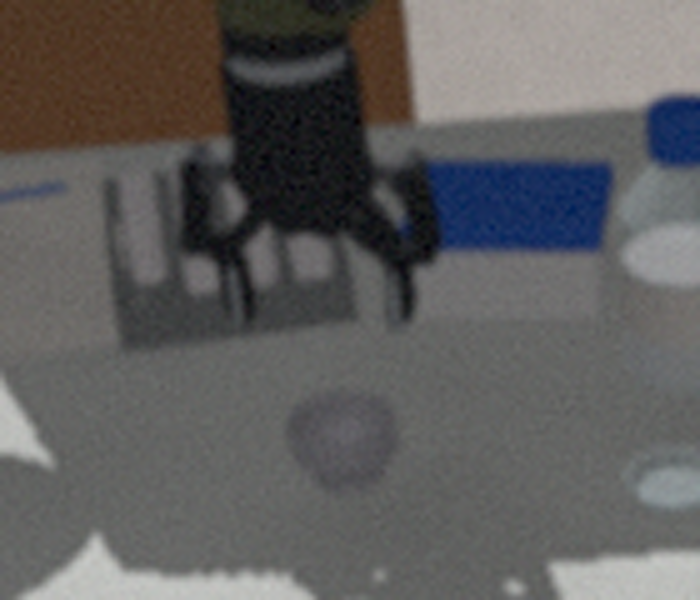

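The gripper stands over the bowl (side view, bowl at about (249,147)), with its fingertips straddling it.

Request:
drive_tool(
  rotation=[
    [0,0,0],
    [0,0,0],
    [0,0,0],
  ],
  translation=[
    [0,0,25],
    [0,0,15],
    [0,0,0],
  ],
  jaw=[85,85,85],
)

```text
clock: 4.25
ee_pos: [0.407, 0.3277, 0.0616]
ee_rot: [0.79, 0.613, -0.0, -0.0]
wrist_force: [-0.7, -0.2, 0.1]
width: 0.997
gripper_force: 0.0
```

Request:
drive_tool(
  rotation=[
    [0,0,0],
    [0,0,0],
    [0,0,0],
    [0,0,0],
    [0,0,0],
    [0,0,0],
    [0,0,0],
    [0,0,0],
    [0,0,0],
    [0,0,0],
    [0,0,0],
    [0,0,0],
  ],
  translation=[
    [1.7,0,20],
    [0,0,15],
    [0,0,10],
    [0,0,4.5],
    [0,0,0],
    [0,0,0],
    [0,0,0],
    [0,0,0],
    [0,0,0],
    [0,0,0],
    [0,0,0],
    [0,0,0],
  ],
  jaw=[85,85,85,85,85,80,60,60,60,60,60,60],
  newtons=25,
)

```text
clock: 5.45
ee_pos: [0.4076, 0.3296, 0.0128]
ee_rot: [0.79, 0.613, 0.001, 0.0]
wrist_force: [-1.3, -1.4, 6.1]
width: 0.759
gripper_force: 26.3
```

Request:
drive_tool(
  rotation=[
    [0,0,0],
    [0,0,0],
    [0,0,0],
    [0,0,0],
    [0,0,0],
    [0,0,0],
  ],
  translation=[
    [0,0,-10],
    [0,0,-20],
    [0,0,-30],
    [0,0,-30],
    [0,0,-20],
    [0,0,0],
  ],
  jaw=[60,60,60,60,60,60],
)

```text
clock: 6.05
ee_pos: [0.4082, 0.33, 0.1251]
ee_rot: [0.79, 0.613, 0.003, 0.0]
wrist_force: [0.1, -0.5, -1.8]
width: 0.76
gripper_force: 28.8
```

```bash
python3 - <<'E'
from h import *
s=get_state();p=s['ee_pos'];x=R.from_quat(s['ee_rot']).as_matrix();print(p,s['wrist_force'],s['gripper_force'],s['width'])
print('tool-frame delta mm',x.T@(np.array([.4077+.1673,.3293-.3625,p[2]])-p)*1e3)
c=snap('side');S=c['color']
im=cv2.resize(S[60:180,180:320],None,fx=5,fy=5,interpolation=cv2.INTER_CUBIC)[:,:,::-1]; cv2.imwrite('pics/s3.png',im[:600])
E
```

```text
[0.4082413  0.33004262 0.12508757] [ 0.14166089 -0.51402778 -1.80824265] 28.7937528825546 0.7600002870967096
tool-frame delta mm [-310.29323558  251.93575352   -0.38951405]
```

View pics/s3.png

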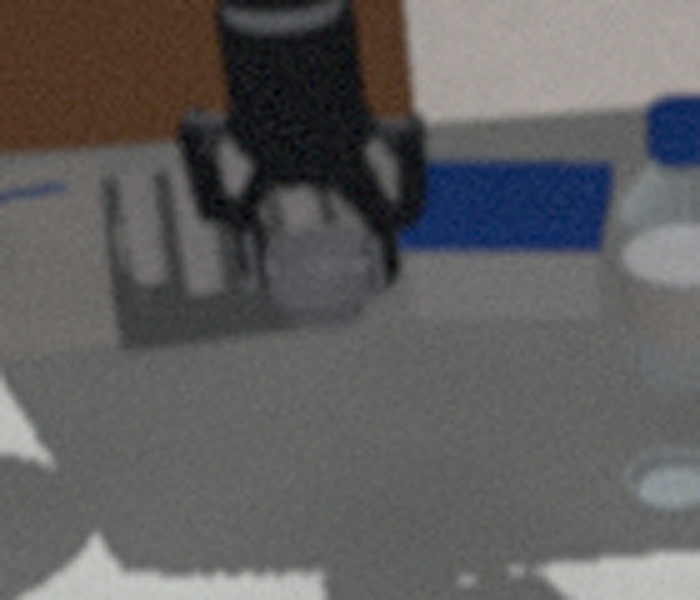

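The bowl is held level and clear of the bench (side view around (243,113)). Next I carry it over the pan.

Request:
drive_tool(
  rotation=[
    [0,0,0],
    [0,0,0],
    [0,0,0],
    [0,0,0],
    [0,0,0],
    [0,0,0],
    [0,0,0],
    [0,0,0],
    [0,0,0],
    [0,0,0],
    [0,0,0],
    [0,0,0],
    [0,0,0],
    [0,0,0],
    [0,0,0],
  ],
  translation=[
    [-15,12,0],
    [-30,24,0],
    [-35,28,0],
    [-35,28,0],
    [-35,28,0],
    [-35,28,0],
    [-35,28,0],
    [-35,28,0],
    [-30,24,0],
    [-16,14,0],
    [-9,9.9,0],
    [0,0,10],
    [0,0,10],
    [0,0,5],
    [0,0,0],
  ],
  jaw=[60,60,60,60,60,60,60,60,60,60,60,60,60,60,60],
)

```text
clock: 7.6
ee_pos: [0.5733, -0.0326, 0.0955]
ee_rot: [0.79, 0.613, -0.001, -0.001]
wrist_force: [-0.4, -0.9, -0.9]
width: 0.762
gripper_force: 28.8
```

```bash
python3 - <<'E'
from h import *
s=get_state();p=s['ee_pos'];x=R.from_quat(s['ee_rot']).as_matrix();print(p,s['wrist_force'])
print('delta mm',x.T@(np.array([.575,-.0332,.095])-p)*1e3)
c=snap('side');S=c['color']
im=cv2.resize(S[150:240,240:380],None,fx=5,fy=5,interpolation=cv2.INTER_CUBIC)[:,:,::-1]; cv2.imwrite('pics/s4.png',im)
E
```

```text
[ 0.57326408 -0.03259954  0.09553095] [-0.41130855 -0.88820107 -0.91141337]
delta mm [-0.1514469   1.83170174  0.52707796]
```

View pics/s4.png

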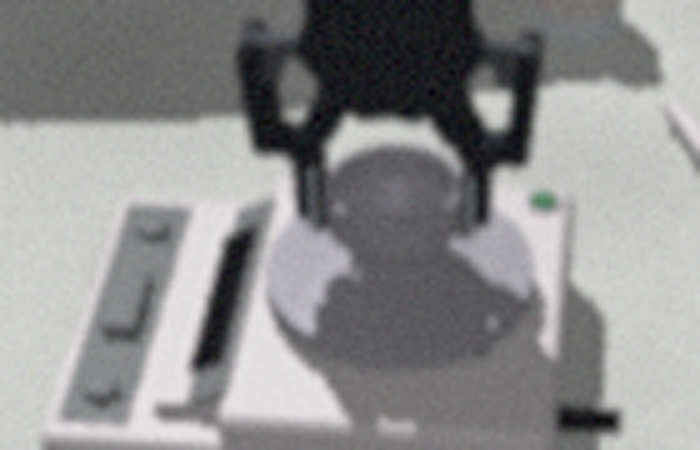

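The bowl hangs about 7 mm above the pan in the side view: rim centre at (319,188), pan centre near (321,202). It is slightly to the -x side, so I correct by about 2 mm and feel downward.

Request:
drive_tool(
  rotation=[
    [0,0,0],
    [0,0,0],
    [0,0,0],
    [0,0,0],
  ],
  translation=[
    [0,2.1,3],
    [0,0,2],
    [0,0,0.5],
    [0,0,0],
  ],
  jaw=[60,60,60,60],
)

```text
clock: 8.05
ee_pos: [0.5761, -0.0342, 0.0913]
ee_rot: [0.79, 0.613, 0.0, 0.0]
wrist_force: [0.3, -0.9, -1.4]
width: 0.759
gripper_force: 28.8
```

Request:
drive_tool(
  rotation=[
    [0,0,0],
    [0,0,0],
    [0,0,0],
    [0,0,0],
  ],
  translation=[
    [0,0,0.5],
    [0,0,0.5],
    [0,0,0.5],
    [0,0,0],
  ],
  jaw=[60,60,60,60],
)

```text
clock: 8.45
ee_pos: [0.5761, -0.0342, 0.0897]
ee_rot: [0.79, 0.613, -0.0, -0.0]
wrist_force: [1.2, -0.1, -1.8]
width: 0.759
gripper_force: 28.8
```

Request:
drive_tool(
  rotation=[
    [0,0,0],
    [0,0,0],
    [0,0,0],
    [0,0,0],
  ],
  translation=[
    [0.5,0,0.5],
    [0,0,0.5],
    [0,0,0.5],
    [0,0,0],
  ],
  jaw=[60,60,60,60],
)

```text
clock: 8.85
ee_pos: [0.5762, -0.0337, 0.0882]
ee_rot: [0.79, 0.613, -0.0, -0.0]
wrist_force: [0.5, 0.6, -1.2]
width: 0.757
gripper_force: 28.8
```

Request:
drive_tool(
  rotation=[
    [0,0,0],
    [0,0,0],
    [0,0,0],
  ],
  translation=[
    [0,0,0.5],
    [0,0,0.5],
    [0,0,0],
  ],
  jaw=[60,60,60],
)

```text
clock: 9.15
ee_pos: [0.5762, -0.0337, 0.0872]
ee_rot: [0.79, 0.613, -0.0, -0.0]
wrist_force: [-0.7, -0.0, -2.3]
width: 0.759
gripper_force: 28.8
```

Request:
drive_tool(
  rotation=[
    [0,0,0],
    [0,0,0],
    [0,0,0],
  ],
  translation=[
    [0,0,0.5],
    [0,0,0.5],
    [0,0,0],
  ],
  jaw=[60,60,60],
)

```text
clock: 9.45
ee_pos: [0.5762, -0.0337, 0.0862]
ee_rot: [0.79, 0.613, -0.0, -0.0]
wrist_force: [0.1, -0.6, -1.4]
width: 0.757
gripper_force: 28.8
```

Request:
drive_tool(
  rotation=[
    [0,0,0],
    [0,0,0],
    [0,0,0],
  ],
  translation=[
    [0,0,0.5],
    [0,0,0.5],
    [0,0,0],
  ],
  jaw=[60,60,60],
)

```text
clock: 9.75
ee_pos: [0.5762, -0.0337, 0.0852]
ee_rot: [0.79, 0.613, -0.0, -0.0]
wrist_force: [-1.4, -0.5, -1.3]
width: 0.756
gripper_force: 28.8
```

Request:
drive_tool(
  rotation=[
    [0,0,0],
    [0,0,0],
    [0,0,0],
  ],
  translation=[
    [0,0,0.5],
    [0,0,0.5],
    [0,0,0],
  ],
  jaw=[60,60,60],
)

```text
clock: 10.05
ee_pos: [0.5762, -0.0337, 0.0842]
ee_rot: [0.79, 0.613, -0.0, -0.0]
wrist_force: [-0.4, -1.1, -0.3]
width: 0.759
gripper_force: 28.8
```

Request:
drive_tool(
  rotation=[
    [0,0,0],
    [0,0,0],
    [0,0,0],
  ],
  translation=[
    [0,0,0.5],
    [0,0,0.3],
    [0,0,0],
  ],
  jaw=[60,60,60],
)

```text
clock: 10.35
ee_pos: [0.5762, -0.0337, 0.0835]
ee_rot: [0.79, 0.613, -0.0, 0.0]
wrist_force: [-1.3, -2.0, 0.2]
width: 0.758
gripper_force: 28.9
```

Contact begins about where the foot should be home (bowl underside near 71 mm), so I settle a touch more and release.

Request:
drive_tool(
  rotation=[
    [0,0,0],
    [0,0,0],
    [0,0,0],
    [0,0,0],
    [0,0,0],
    [0,0,0],
  ],
  translation=[
    [0,0,0.4],
    [0,0,0],
    [0,0,0],
    [0,0,0],
    [0,0,0],
    [0,0,0],
  ],
  jaw=[60,60,70,78,84,84],
)

```text
clock: 10.95
ee_pos: [0.5763, -0.0336, 0.0831]
ee_rot: [0.79, 0.613, 0.0, 0.0]
wrist_force: [-1.3, 0.6, -0.7]
width: 0.985
gripper_force: 0.0
```

```bash
python3 - <<'E'
from h import *
s=get_state();print(s['ee_pos'],s['wrist_force'],s['width'],s['gripper_force'])
c=snap('side');S=c['color']
im=cv2.resize(S[150:240,240:380],None,fx=5,fy=5,interpolation=cv2.INTER_CUBIC)[:,:,::-1]; cv2.imwrite('pics/s5.png',im)
E
```

```text
[ 0.57626096 -0.03362897  0.08308506] [-1.26433002  0.60634379 -0.71667244] 0.9845486728757674 0.0
```

View pics/s5.png

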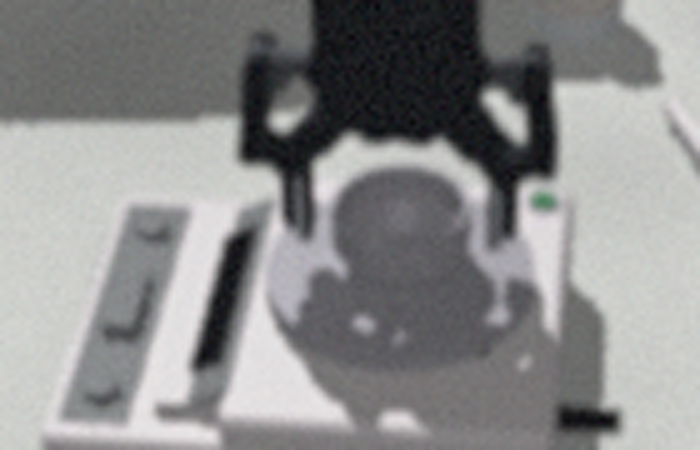

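The bowl stands released and level (side view around (320,193)). I lift off and take a clear look at both views on the way to the tare key.

Request:
drive_tool(
  rotation=[
    [0,0,0],
    [0,0,0],
    [0,0,0],
    [0,0,0],
    [0,0,0],
    [0,0,0],
    [0,0,0],
    [0,0,0],
    [0,0,0],
    [0,0,0],
    [0,0,0],
  ],
  translation=[
    [0,0,-10],
    [0,0,-20],
    [0,0,-25],
    [0,0,-15],
    [0,-30,0],
    [0,-36,0],
    [0,-36,0],
    [-2,-24,0],
    [0,-10,0],
    [0,0,0],
    [0,0,0],
  ],
  jaw=[85,85,85,85,85,60,30,0,0,0,0],
)

```text
clock: 12.1
ee_pos: [0.445, -0.0019, 0.1536]
ee_rot: [0.79, 0.613, 0.0, 0.0]
wrist_force: [0.5, -0.2, -0.9]
width: -0.0
gripper_force: 0.0
```

```bash
python3 - <<'E'
from h import *
import pickle
s=get_state();p=s['ee_pos'];x=R.from_quat(s['ee_rot']).as_matrix();print(p,s['width'])
print('tare delta',x.T@(np.array([.444,-.002,.050])-p)*1e3)
t=snap('top');c=snap('side');pickle.dump((t,c),open('b.pkl','wb'))
for z in(.113,.118):
    print(z,proj(t,[.5762,-.0337,z]),proj(c,[.5762,-.0337,z]))
S=c['color'];T=t['color']
im=np.zeros((460,800,3),np.uint8)
im[:450,:400]=cv2.resize(T[165:255,295:375],None,fx=5,fy=5,interpolation=cv2.INTER_CUBIC)[:,:,::-1]
im[:450,405:795]=cv2.resize(S[160:250,285:363],None,fx=5,fy=5,interpolation=cv2.INTER_CUBIC)[:,:,::-1]
cv2.imwrite('pics/c6.png',im)
E
```

```text
[ 0.4449954  -0.00191434  0.15360013] -0.000309104922094739
tare delta [ -0.35127186  -1.06555163 103.59887288]
0.113 [338.04886641 207.21017555] [319.75666081 191.37779523]
0.118 [338.10749138 206.96832551] [319.71754854 189.68795349]
```

View pics/c6.png

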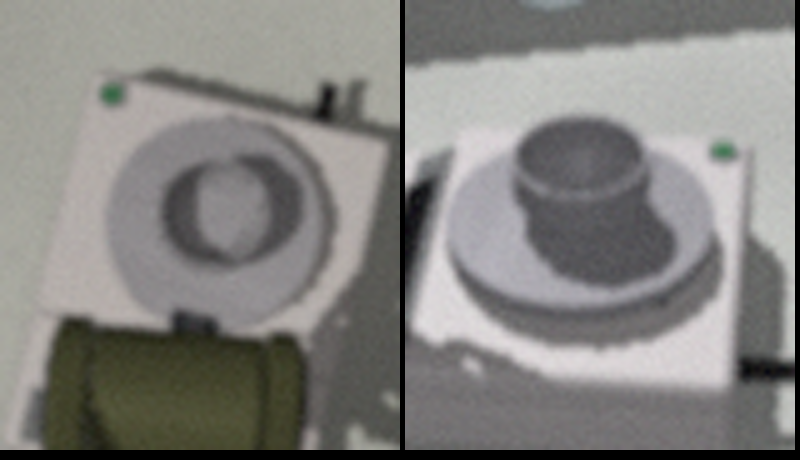

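The rim centre in the side view is at about (319.8, 191.0). A bowl fully home predicts 191.4 and a bowl on top of the pan predicts 189.7, so the bowl is home and level. Next is the tare key.

Request:
drive_tool(
  rotation=[
    [0,0,0],
    [0,0,0],
    [0,0,0],
    [0,0,0],
    [0,0,0],
    [0,0,0],
  ],
  translation=[
    [0,-1,30],
    [0,0,35],
    [0,0,20],
    [0,0,10],
    [0,0,5],
    [0,0,0],
  ],
  jaw=[0,0,0,0,0,0],
)

```text
clock: 12.8
ee_pos: [0.4434, -0.0016, 0.0531]
ee_rot: [0.79, 0.613, -0.0, -0.0]
wrist_force: [0.2, -0.6, 0.3]
width: 0.002
gripper_force: 0.0
```

Request:
drive_tool(
  rotation=[
    [0,0,0],
    [0,0,0],
    [0,0,0],
    [0,0,0],
    [0,0,0],
  ],
  translation=[
    [0,0,2],
    [0,0,1],
    [0,0,1],
    [0,0,1],
    [0,0,0],
  ],
  jaw=[0,0,0,0,0],
)

```text
clock: 13.3
ee_pos: [0.443, -0.0015, 0.0481]
ee_rot: [0.79, 0.613, 0.0, 0.0]
wrist_force: [-0.4, -0.6, 0.1]
width: -0.002
gripper_force: 0.0
```

Request:
drive_tool(
  rotation=[
    [0,0,0],
    [0,0,0],
    [0,0,0],
    [0,0,0],
    [0,0,0],
    [0,0,0],
  ],
  translation=[
    [0,0,0.5],
    [0,0,0.5],
    [0,0,0.5],
    [0,0,0.5],
    [0,0,0.5],
    [0,0,0],
  ],
  jaw=[0,0,0,0,0,0],
)

```text
clock: 13.9
ee_pos: [0.4431, -0.0015, 0.0456]
ee_rot: [0.79, 0.613, 0.0, 0.0]
wrist_force: [-1.5, 1.3, 3.7]
width: 0.0
gripper_force: 1.7
```

Request:
drive_tool(
  rotation=[
    [0,0,0],
    [0,0,0],
    [0,0,0],
    [0,0,0],
    [0,0,0],
    [0,0,0],
    [0,0,0],
    [0,0,0],
    [0,0,0],
    [0,0,0],
    [0,0,0],
    [0,0,0],
    [0,0,0],
    [0,0,0],
  ],
  translation=[
    [0,0,0.3],
    [0,0,0.2],
    [0,0,0],
    [0,0,0],
    [0,0,0],
    [0,0,0],
    [0,0,0],
    [0,0,0],
    [0,0,0],
    [0,0,0],
    [0,0,0],
    [0,0,0],
    [0,0,0],
    [0,0,0],
  ],
  jaw=[0,0,0,0,0,0,0,0,0,0,0,0,0,0],
)

```text
clock: 15.3
ee_pos: [0.4431, -0.0015, 0.0451]
ee_rot: [0.79, 0.613, 0.0, 0.0]
wrist_force: [-0.2, -0.1, 4.4]
width: -0.003
gripper_force: 2.0
```

Request:
drive_tool(
  rotation=[
    [0,0,0],
    [0,0,0],
    [0,0,0],
    [0,0,0],
    [0,0,0],
    [0,0,0],
    [0,0,0],
    [0,0,0],
    [0,0,0],
    [0,0,0],
    [0,0,0],
    [0,0,0],
    [0,0,0],
    [0,0,0],
    [0,0,0],
    [0,0,0],
    [0,0,0],
    [0,0,0],
    [0,0,0],
  ],
  translation=[
    [0,0,0],
    [0,0,0],
    [0,0,-2],
    [0,0,-3],
    [0,0,0],
    [0,0,0],
    [0,0,-20],
    [0,0,-40],
    [0,0,-35],
    [-20,5,0],
    [-36,8.5,0],
    [-36,8.5,0],
    [-36,8.5,0],
    [-36,8.5,0],
    [-36,8.5,0],
    [-36,8.5,0],
    [-20,4.6,0],
    [0,0,0],
    [0,0,0],
  ],
  jaw=[0,0,0,0,0,0,0,0,0,10,50,50,50,50,50,50,50,50,50],
)

```text
clock: 17.2
ee_pos: [0.4377, -0.2643, 0.1447]
ee_rot: [0.79, 0.612, -0.0, -0.0]
wrist_force: [0.8, 0.9, -0.5]
width: 0.59
gripper_force: 0.0
```

```bash
python3 - <<'E'
from h import *
s=get_state();p=s['ee_pos'];x=R.from_quat(s['ee_rot']).as_matrix();print(p,s['width'])
print('delta',x.T@(np.array([.438,-.2648,.042])-p)*1e3)
c=snap('side')
print('tare key check',c['color'][205:215,262:270].mean(), proj(c,p))
S=c['color']
cv2.imwrite('pics/c7.png',cv2.resize(S[180:330,200:340],None,fx=4,fy=4,interpolation=cv2.INTER_CUBIC)[:,:,::-1])
E
```

```text
[ 0.43768987 -0.26432336  0.14467896] 0.5899380130248744
delta [ -0.4300238    0.50826037 102.67837514]
tare key check 27.25 [264.36685057 259.43941792]
```

View pics/c7.png

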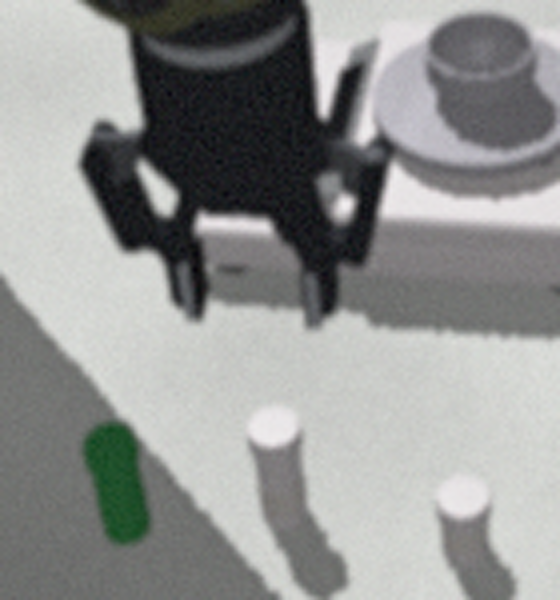

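The gripper stands over the tall vial (cap at side pixel (268,286)). The bowl is still home, and the green vial stands clear to the left. Descending to grip the cap.

Request:
drive_tool(
  rotation=[
    [0,0,0],
    [0,0,0],
    [0,0,0],
    [0,0,0],
    [0,0,0],
    [0,0,0],
    [0,0,0],
    [0,0,0],
    [0,0,0],
    [0,0,0],
    [0,0,0],
    [0,0,0],
  ],
  translation=[
    [-0.4,0.5,20],
    [0,0,30],
    [0,0,25],
    [0,0,15],
    [0,0,8],
    [0,0,4.5],
    [0,0,0],
    [0,0,0],
    [0,0,0],
    [0,0,0],
    [0,0,0],
    [0,0,0],
  ],
  jaw=[42,42,42,42,42,42,42,35,28,15,15,15],
  newtons=25,
)

```text
clock: 18.45
ee_pos: [0.4386, -0.2653, 0.0433]
ee_rot: [0.79, 0.613, 0.0, 0.001]
wrist_force: [-0.9, 0.6, 7.8]
width: 0.292
gripper_force: 24.4
```

Request:
drive_tool(
  rotation=[
    [0,0,0],
    [0,0,0],
    [0,0,0],
    [0,0,0],
    [0,0,0],
    [0,0,0],
    [0,0,0],
  ],
  translation=[
    [0,0,0],
    [0,0,-5],
    [0,0,-20],
    [0,0,-40],
    [0,0,-40],
    [0,0,-15],
    [0,0,0],
  ],
  jaw=[15,15,15,15,15,15,15],
)

```text
clock: 19.15
ee_pos: [0.4391, -0.2656, 0.1651]
ee_rot: [0.79, 0.613, 0.001, 0.002]
wrist_force: [-0.8, -0.5, -0.1]
width: 0.288
gripper_force: 24.7
```

```bash
python3 - <<'E'
from h import *
s=get_state();p=s['ee_pos'];x=R.from_quat(s['ee_rot']).as_matrix();print(p,s['width'],s['gripper_force'],s['wrist_force'])
print('delta',x.T@(np.array([.5762,-.0337,p[2]])-p)*1e3)
c=snap('side')
S=c['color']
cv2.imwrite('pics/c8.png',cv2.resize(S[180:330,200:340],None,fx=4,fy=4,interpolation=cv2.INTER_CUBIC)[:,:,::-1])
E
```

```text
[ 0.43909164 -0.26555197  0.16511802] 0.2875536619467894 24.672899544239044 [-0.78228476 -0.48242259 -0.13600399]
delta [ 2.58687154e+02  7.50665488e+01 -9.53170122e-02]
```

View pics/c8.png

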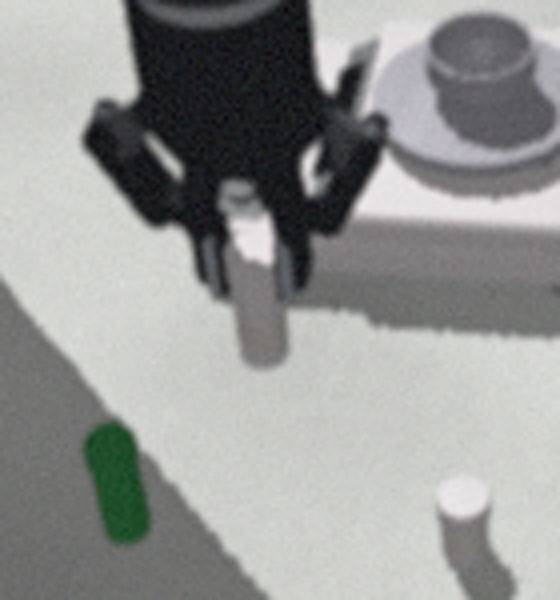

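The tall vial is held upright by its cap (side view around (264,250)). I carry it over the bowl.

Request:
drive_tool(
  rotation=[
    [0,0,0],
    [0,0,0],
    [0,0,0],
    [0,0,0],
    [0,0,0],
    [0,0,0],
    [0,0,0],
    [0,0,0],
    [0,0,0],
    [0,0,0],
    [0,0,0],
    [0,0,0],
    [0,0,0],
  ],
  translation=[
    [0,0,-15],
    [15,4.4,-10],
    [25,7.3,0],
    [34,9.8,0],
    [34,9.8,0],
    [34,9.8,0],
    [34,9.8,0],
    [34,9.8,0],
    [25,7.3,0],
    [15,4.4,0],
    [8.7,2.7,0],
    [0,0,0],
    [0,0,0],
  ],
  jaw=[15,15,15,15,15,15,15,15,15,15,15,15,15],
)

```text
clock: 20.5
ee_pos: [0.5751, -0.034, 0.1873]
ee_rot: [0.79, 0.613, -0.0, -0.0]
wrist_force: [0.5, 0.6, -0.7]
width: 0.29
gripper_force: 24.7
```

Request:
drive_tool(
  rotation=[
    [0,0,0],
    [0,0,0],
    [0,0,0],
    [0,0,0],
    [0,0,0],
    [0,0,0],
    [0,0,0],
    [0,0,0],
  ],
  translation=[
    [0,1,10],
    [0,0,15],
    [0,0,12],
    [0,0,10],
    [0,0,7],
    [0,0,4],
    [0,0,1.5],
    [0,0,0],
  ],
  jaw=[15,15,15,15,15,15,15,15],
)

```text
clock: 21.3
ee_pos: [0.5766, -0.0334, 0.1283]
ee_rot: [0.79, 0.613, 0.0, 0.0]
wrist_force: [-0.2, -0.2, -1.1]
width: 0.291
gripper_force: 24.7
```

Request:
drive_tool(
  rotation=[
    [0,0,0],
    [0,0,0],
    [0,0,0],
    [0,0,0],
    [0,0,0],
    [0,0,0],
    [0,0,0],
  ],
  translation=[
    [0,0,0.5],
    [0,0,0.5],
    [0,0,0.5],
    [0,0,0.5],
    [0,0,0.5],
    [0,0,0.5],
    [0,0,0],
  ],
  jaw=[15,15,15,15,15,15,15],
)

```text
clock: 22.0
ee_pos: [0.5764, -0.0334, 0.125]
ee_rot: [0.79, 0.613, -0.0, -0.0]
wrist_force: [0.4, 0.4, -1.1]
width: 0.294
gripper_force: 24.7
```

Request:
drive_tool(
  rotation=[
    [0,0,0],
    [0,0,0],
    [0,0,0],
    [0,0,0],
  ],
  translation=[
    [0,0,0.5],
    [0,0,0.5],
    [0,0,0.5],
    [0,0,0],
  ],
  jaw=[15,15,15,15],
)

```text
clock: 22.4
ee_pos: [0.5765, -0.0334, 0.1235]
ee_rot: [0.79, 0.613, -0.0, -0.0]
wrist_force: [0.4, 0.6, -0.2]
width: 0.292
gripper_force: 24.7
```

Request:
drive_tool(
  rotation=[
    [0,0,0],
    [0,0,0],
    [0,0,0],
  ],
  translation=[
    [0,0,0.4],
    [0,0,0.4],
    [0,0,0],
  ],
  jaw=[15,15,15],
)

```text
clock: 22.7
ee_pos: [0.5765, -0.0335, 0.1228]
ee_rot: [0.79, 0.613, 0.0, 0.0]
wrist_force: [-0.4, 0.9, 0.1]
width: 0.29
gripper_force: 24.7
```

Request:
drive_tool(
  rotation=[
    [0,0,0],
    [0,0,0],
    [0,0,0],
  ],
  translation=[
    [0,0,0.3],
    [0,0,0.3],
    [0,0,0],
  ],
  jaw=[15,15,15],
)

```text
clock: 23.0
ee_pos: [0.5765, -0.0334, 0.1223]
ee_rot: [0.79, 0.613, 0.0, 0.0]
wrist_force: [-0.1, 0.9, 1.5]
width: 0.295
gripper_force: 24.8
```

Contact is confirmed at about 2 N, so I release gently and retreat.

Request:
drive_tool(
  rotation=[
    [0,0,0],
    [0,0,0],
    [0,0,0],
    [0,0,0],
    [0,0,0],
    [0,0,0],
    [0,0,0],
    [0,0,0],
    [0,0,0],
    [0,0,0],
    [0,0,0],
  ],
  translation=[
    [0,0,0],
    [0,0,0],
    [0,0,0],
    [0,0,0],
    [0,0,-3],
    [0,0,-15],
    [0,0,-25],
    [0,0,-25],
    [0,0,-20],
    [0,0,0],
    [0,0,0],
  ],
  jaw=[28,34,44,44,44,44,44,44,44,44,44],
)

```text
clock: 24.1
ee_pos: [0.5764, -0.0334, 0.21]
ee_rot: [0.79, 0.613, 0.0, 0.0]
wrist_force: [-0.1, -0.5, -0.4]
width: 0.513
gripper_force: 0.0
```

```bash
python3 - <<'E'
from h import *
c=snap('side');S=c['color']
s=get_state();print(s['ee_pos'],s['wrist_force'])
cv2.imwrite('pics/c9.png',cv2.resize(S[130:240,240:370],None,fx=5,fy=5,interpolation=cv2.INTER_CUBIC)[:,:,::-1])
E
```

```text
[ 0.57613931 -0.03341138  0.20928667] [ 0.03679477 -0.78892641 -0.42402265]
```

View pics/c9.png

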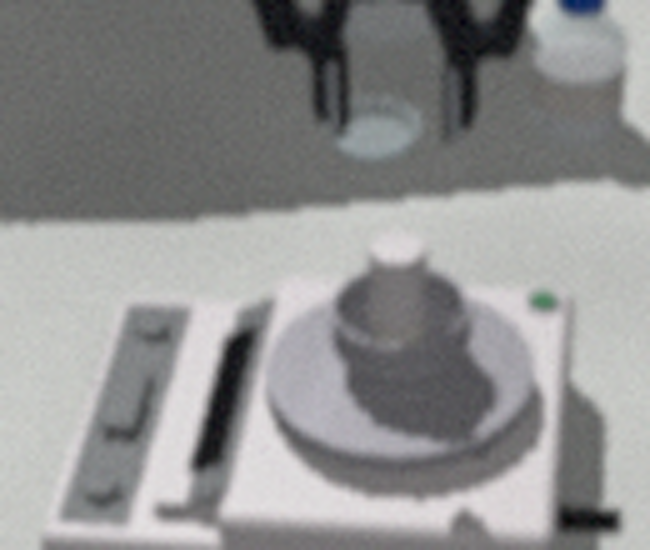

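The vial stands upright in the middle of the bowl (cap at side pixel (320,180)). The bowl is home and the gripper is clear, so I hand in.

```bash
python3 -c "
from bench import *
print(hand_in())"
```

```text
the job is handed in; nothing more can be done
None
```

The job is handed in, though the judge returned no verdict: the bowl is home in the recess, the tare key was held down for over a second and released, and the tall vial stands upright in the bowl.

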